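# Pry the spindle's retaining ring out with a hooked pick

## Task

The round whetstone has to come off its spindle: take the hooked pick from its rest, put its hook into the pull loop of the sprung retaining ring and draw the ring straight out of its groove until it snaps free, then lay the pick back in its rest as it was. The hook is slender, so never load it with more than 20 N; feel your way down to the soft wave washer under the ring and press it only lightly (it is spoiled if squashed by more than 2.5 mm); touch the ring with nothing but the pick, and leave the loupe, the nib block and the pen barrels where they are.

Things in the scene. Friction and masses are not known exactly. Their poses are not given: they have to be found in the camera images.
- stand: Fixed brass pedestal, 112 mm across and 36 mm high, that carries a round grey whetstone (90 mm across) on an upright spindle. Origin: centre of its underside, on the spindle's axis; z up. On the stone lies a dark steel washer, 82 mm across. Spindle, stone and ring stand turned by up to 0.1 rad either way about the axis from the stand's own -x; this turn is not measured.
- spindle (a point): Point of the stand on the spindle's axis, 61 mm above the stand's origin. THE HEIGHT OF THE PARTS IS NOT MEASURED: stones are worn to differing thickness, so the top of the washer lies up to 14 mm above or below this point. Find it by touch or by sight. Above the washer: 1.5 mm gap, the bright C-shaped ring 4 mm thick, then the brass spindle head (26 mm across), its top 17 mm over the washer.
- loop_about (a point): Middle of where the ring's pull loop is to be expected: 23.5 mm from the axis along the stand's -x, at the height of point spindle (same 14 mm doubt). With the ring seated the loop's opening reaches from 16 to 30 mm from the axis and 8 mm to either side; its outer bar is a 4 mm round wire. Through it the hook meets the washer. Hook with the tip close to the washer: 2 mm higher it slips out over the wire.
- washer (a joint): Squash of the dark washer under the ring, in m: 0 as it stands, grows as it is pressed down, flat at 0.005. It is a wave spring washer: it gives about 1 mm per 1.2 N (2 N squash it about 1.3 mm) and comes back up when let go; over 2.5 mm (about 3.5 N) it is spoiled.
- ring (a joint): Travel of the retaining ring out of its groove, in m: 0 seated, grows along -x of the stand, hard stop at 0.016. It is sprung: it takes a pull of about 10 N over the first 3 mm of travel, springs back home if let go before about 5 mm, and past 6 mm it snaps out by itself to about 0.014 and stays there. The loop travels with it.
- pick_center (a point): Centre of the handle of the loose hooked pick (about 70 g). The handle is a red bar 90 mm long (x), 14 mm wide (y), 16 mm high (z), axes at its centre, z up as it lies in the rest; grasp it across y in the middle. From its +x end a bright steel shank runs on along x and turns straight down (-z) 75 mm ahead of the handle's centre; the hook is 5 mm thick with a round end.
- hook_tip (a point): Lowest point of the hook's round end: 75 mm ahead (+x) of the handle's centre and 26 mm below it, axes as the pick's.
- rest: Fixed wooden pick rest: base 100 mm (x) by 56 mm (y) by 8 mm, and two notched supports, 8 mm thick, at x = -33 and +33 mm; notch floors 40 mm above its underside, 18 mm wide between sloping cheeks up to 61 mm high. Origin: centre of its underside, z up. The pick lies in it with its handle's centre 48 mm above the origin and the hook towards +x; between the supports 58 mm are free for fingers.
- loupe: Bystander: loose squat brass loupe stand, 68 mm across, 78 mm high. Origin: centre of its underside.
- nib_block: Bystander: loose chrome steel nib block, 45 x 65 x 34 mm. Origin: centre of its underside.
- barrels: Bystander: loose pale wooden tray, 75 x 110 mm, with three black pen barrels lying on it, 24 mm high in all. Origin: centre of its underside.
There are look-alikes about, which are no part of the job. Of the things that look like the part that bears pick_center, the smaller one is meant. Several things look just like the rest: the one meant starts nearest to the robot's base.

How it is judged:
On the way, in this order (a step that is already met when the one before it is completed fails the run):
1. the pick has been lifted out of its rest, the ring still seated (z of pick_center in the frame of rest above 0.075 m and value of joint ring below 0.004 m), for 0.1 s.
2. the ring has snapped out of its groove (travel over 12 mm) with the pick up at the stand (value of joint ring above 0.012 m and horizontal distance between hook_tip and stand below 0.08 m), for 0.2 s.
At the end, for the whole second after the job is handed in: The ring is out of its groove (travel over 12 mm) and the pick lies at rest in its rest the way it was: handle's centre within 12 mm along and 5 mm across of the middle of the rest, 43 to 53 mm above its underside, in line within 0.12 rad, the hook towards the rest's +x and pointing down (value of joint ring above 0.012 m and x of pick_center in the frame of rest between -0.012 and 0.012 m and y of pick_center in the frame of rest between -0.005 and 0.005 m and z of pick_center in the frame of rest between 0.043 and 0.053 m and angle between the x axis of pick_center and the x axis of rest, either way round below 0.12 rad and x of hook_tip in the frame of rest above 0.05 m and z of hook_tip in the frame of rest below 0.032 m and linear speed of pick below 0.02 m/s); the robot touches nothing.
It fails at once if the wave washer is squashed by more than 2.5 mm (value of joint washer above 0.0025 m).
It fails at once if the hook is loaded with more than 20 N (contact force between hook and anything else above 20 N).
It fails at once if the gripper or the arm touches the ring (contact force between any of the fingers, the arm and ring above 0.5 N).
It fails at once if the pick falls or is laid on the bench (height (world z) of pick_center below 0.025 m).
It fails at once if the loupe, the nib block or the barrels are moved by more than 10 mm (distance of any of loupe, nib_block, barrels from where it was at the start of the episode above 0.01 m).
It also fails if it takes over 58 s, if anything falls off the work surface, if the arm or the gripper's body presses on something with over 40 N, if the wrist force passes 120 N, or if a joint passes its speed limit or range.

## Robot

A 6-joint arm with a two-finger parallel gripper is mounted at the origin on the work surface. World frame = base frame: x ahead of the robot, y to its left, z up, the work surface at z = 0. Lengths are in m, angles in rad, forces in N, time in s.
With the tool pointing down it reaches from about 0.4 to 0.825 m from the base axis. Payload 7 kg.
Tool frame: the origin (TCP) lies on the mounting face of the last link; the fingertips stand 178 mm ahead of it and the grasp point (between the pads) lies 159 mm ahead of it (r.grip_depth is the distance from the TCP to the grasp point, in m); y points along the fingers, z is the direction in which the jaws open and shut, and the axes are right-handed (so a half turn about y gives the same grasp; the last joint's range is limited). The gripper opens to 88 mm and grips with 3 to 60 N. Pads are 19 mm wide; open, the fingers measure 130 mm over their backs; the gripper's body (78 mm by 193 mm) begins 47 mm behind the grasp point.
Start: joints at [-1.021, 0.359, 0.012, 0, -1.224, -0.288], TCP at [0.175, -0.652, 0.405] pointing down, gripper open.
Joint ranges: [-3.07, 3.07], [-1.43, 2.12], [-1.02, 1.25], [-3.03, 1.67], [-3.05, -0], [-3.03, 3.03]. Speed limits (rad/s): [2.39, 2.39, 3.01, 3.14, 3.14, 3.14].

## Interface

Orientations are given as a unit quaternion [x, y, z, w].
In Python, from station import r gives the robot as it stands.
- The arm moves only by the shell command python3 -m inch 'ROWS' [OPENING] [FORCE]. ROWS is JSON, a list of rows, each an object with "offset": the shift along the tool's x, y, z each as a share of 20 cm, from -1 to 1, a list of three; "dr": the turn, a rotation vector about the tool's x, y, z each as a share of 60 degrees, from -1 to 1, a list of three. In form: [{"offset": [dx, dy, dz], "dr": [rx, ry, rz]}, ...]. A call has 1 to 5 rows; each row is the pose to reach, as a shift and turn from the pose measured when the call began, along the tool's axes at that moment; what a row does not reach only later rows make up. A row lasts 1/10 s, in which the tool goes at most 50 mm and 8.59 degrees, less where a joint would pass 70% of its speed; a pose out of reach is approached as far as the arm can. A call with a number of a shift or a turn outside -1 to 1 is refused whole. A call with a gripper value outside its range is refused whole. OPENING is the gripper command: -1 is shut, 1 is fully open, values between are in proportion, set as the call begins (- or left out, the last holds). The fingers move at their own pace and stop on an object; FORCE is the grip in N (left out, the last holds). Time passes only in rows, so rows that repeat a pose let the fingers close. It gives the time, the measured TCP pose, the force and the opening at its end, in the units of the state.
- r.read_state(): the state, without advancing time (a new reading comes with each control period).
- r.get_image(name): name is "scene" or "top"; returns (picture, depth): 384x512x3 uint8, red, green, blue; 384x512 float32, m along the optical axis (not along the pixel's ray), 0 where there is no reading.
- r.get_calibration(name): a dict with "mtx" (3x3 intrinsics, pixels), "rvec" (rotation vector, rad) and "tvec" (3), from world to camera coordinates, as OpenCV has them. Camera axes: x right, y down, z forward; pixel columns grow to the right and rows downward; lengths in m; the calibration is good to about 2 mm. A picture is of the moment at which its call begins. get_calibration takes no time and is no camera call.
- r.finish_job(): hands the job in, once; it reports no verdict.
The state is a dict: "time": time; "joint_pos": joint angles; "qd": joint speeds; "joint_efforts": joint torques, N m; "position": TCP position; "tool_rot": TCP orientation; "force": force on the tool from outside, world axes, zero at the start; "ft_torque": the same for the moment, N m; "grip_width": finger opening in m.
Only numpy, scipy, OpenCV 4.12 (cv2) and the standard library are available. Lean on these libraries where they do the work, as an engineer would, in place of code of your own. Each camera call takes 0.05 s, during which the arm holds its last target.

## Working session

There is one attempt and no reset: what is moved stays moved. The work goes in short steps, Python scripts to look and compute and a shell command to move; the robot and the scene stay as the last step left them, time stands still between calls to the robot, and variables do not carry over. Pictures are saved under pics/ and viewed, and the job is handed in when it is done.

```bash
ls; mkdir -p pics; python3 - <<'E'
from station import r
import cv2,numpy as np
print(r.read_state(), r.grip_depth)
for n in("scene","top"):
    im,d=r.get_image(n); cv2.imwrite(f"pics/{n}0.png",im[:,:,::-1]); np.save(f"pics/{n}0_d.npy",d); np.save(f"pics/{n}0.npy",im)
    print(r.get_calibration(n))
E
```

```text
pics
{'time': 0.0, 'joint_pos': array([-1.02088668e+00,  3.59417642e-01,  1.10523066e-02, -3.87088407e-04,
       -1.22407687e+00, -2.88050187e-01]), 'qd': array([-2.71085410e-05, -1.47407046e-03,  1.36583268e-03,  5.85563934e-04,
       -1.46842932e-03,  9.10718386e-05]), 'joint_efforts': array([ 1.08209399e-03, -5.82713950e+01,  2.93052542e+01,  6.99670315e+00,
        6.77254808e-03, -2.28512208e-04]), 'position': array([ 0.17466672, -0.65181106,  0.40369303]), 'tool_rot': array([-0.70047653, -0.09215157,  0.09238996,  0.70164437]), 'force': array([-0.00091626,  0.34524617, -0.53195482]), 'ft_torque': array([-0.04094934,  0.01877852, -0.01091597]), 'grip_width': 0.08751300199881644} 0.1593
{'mtx': array([[401.31597728,   0.        , 257.01060197],
       [  0.        , 401.31597728, 196.64599425],
       [  0.        ,   0.        ,   1.        ]]), 'rvec': array([ 1.47767076,  2.35667071, -0.68000362]), 'tvec': array([ 0.29467315, -0.4365051 ,  1.38567071])}
{'mtx': array([[359.30767014,   0.        , 254.46802773],
       [  0.        , 359.30767014, 189.40578531],
       [  0.        ,   0.        ,   1.        ]]), 'rvec': array([ 2.15902914, -2.15895083,  0.07436194]), 'tvec': array([0.00809438, 0.62424061, 0.9709008 ])}
```

View pics/scene0.png

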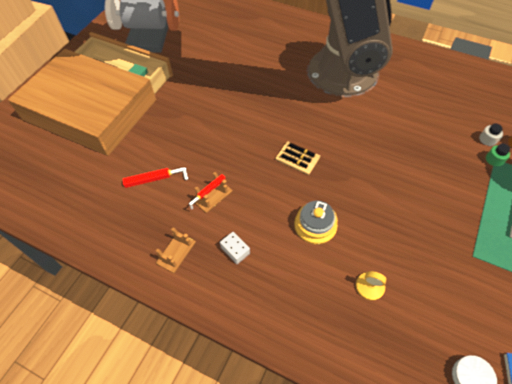

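View pics/top0.png

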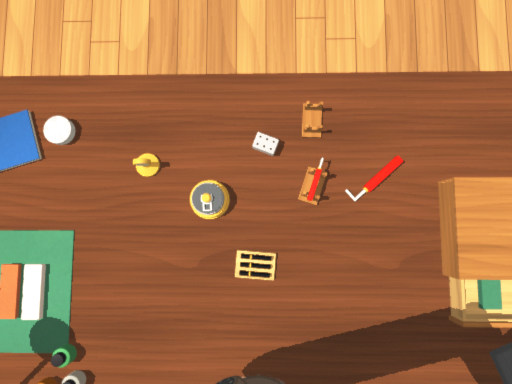

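```bash
cat > h.py <<'E'
import numpy as np,cv2
from station import r
def cal(n):
    c=r.get_calibration(n);R,_=cv2.Rodrigues(c["rvec"]);return c["mtx"],R,np.array(c["tvec"])
def w(n,u,v,z):
    K,R,t=cal(n);d=R.T@np.linalg.inv(K)@np.array([u,v,1.]);C=-R.T@t
    return C+d*(z-C[2])/d[2]
def p(n,X):
    K,R,t=cal(n);q=K@(R@np.array(X)+t);return q[:2]/q[2]
def wd(n,u,v,d):
    K,R,t=cal(n);return R.T@(np.linalg.inv(K)@np.array([u,v,1.])*d-t)
def cloud(n,d):
    K,R,t=cal(n);v,u=np.mgrid[:d.shape[0],:d.shape[1]]
    q=np.stack([(u-K[0,2])/K[0,0]*d,(v-K[1,2])/K[1,1]*d,d],-1)-t
    return q@R
E
python3 - <<'E'
import numpy as np,cv2
t=np.load('pics/top0.npy');s=np.load('pics/scene0.npy')
def c(im,x,y,w,h,k): return cv2.resize(im[y:y+h,x:x+w],None,fx=k,fy=k,interpolation=cv2.INTER_CUBIC)
a=c(t,285,90,130,125,3);b=c(t,180,170,60,60,6)[:375]
cv2.imwrite('pics/c1.png',np.hstack([a,np.vstack([b,np.zeros((375-b.shape[0],b.shape[1],3),np.uint8)])])[:,:,::-1])
a=c(s,110,155,140,120,3);b=c(s,285,190,60,60,6)
cv2.imwrite('pics/c2.png',np.hstack([a,b])[:,:,::-1])
from h import cal
for n in('top','scene'):
    K,R,t_=cal(n);print(n,-R.T@t_)
E
```

```text
top [ 0.52806667 -0.01927155  1.026238  ]
scene [1.11073229 0.23046636 0.95425957]
```

View pics/c1.png

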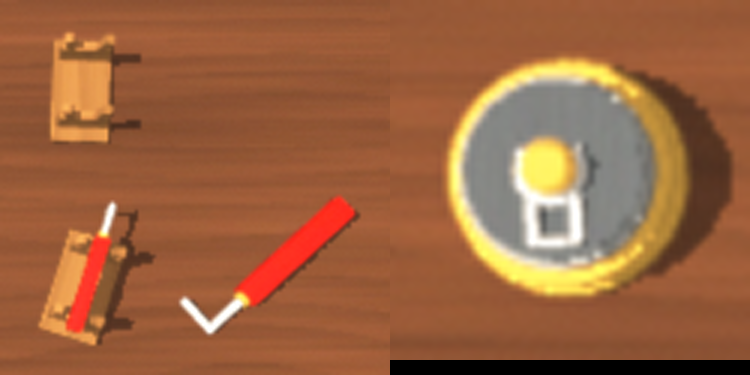

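View pics/c2.png

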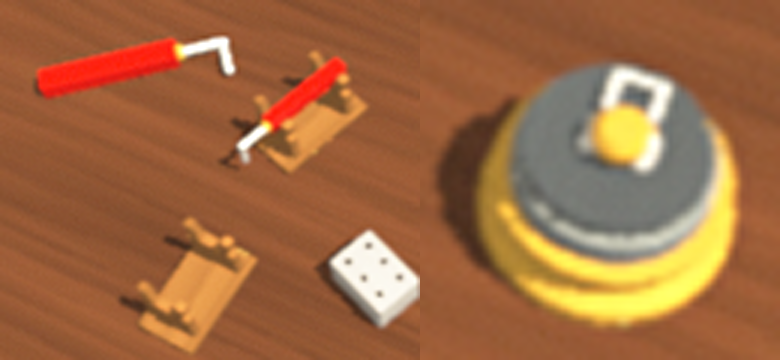

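```bash
cat > m.py <<'E'
from h import *
from scipy.spatial.transform import Rotation as Ro
def red(im):
    h=cv2.cvtColor(im,cv2.COLOR_RGB2HSV);return (((h[...,0]<6)|(h[...,0]>174))&(h[...,1]>200)&(h[...,2]>130)).astype(np.uint8)
E
python3 - <<'E'
from m import *
s=r.read_state();print(Ro.from_quat(s['tool_rot']).as_matrix().round(3))
ims={n:np.load(f'pics/{n}0.npy') for n in('top','scene')};ds={n:np.load(f'pics/{n}0_d.npy') for n in ims}
for n in ims:
    m=red(ims[n]);k,l,st,ce=cv2.connectedComponentsWithStats(m)
    for i in range(1,k):
        if st[i,4]<40: continue
        P=cloud(n,ds[n])[l==i]; 
        top=P[P[:,2]>np.percentile(P[:,2],90)-.006]
        pts=np.argwhere(l==i)[:,::-1].astype(np.float32)
        rc=cv2.minAreaRect(pts)
        W=w(n,*rc[0],.056); vx=cv2.fitLine(pts,cv2.DIST_L2,0,.01,.01).ravel()
        a=w(n,*(vx[2:]-vx[:2]*15),.056);b=w(n,*(vx[2:]+vx[:2]*15),.056)
        print(n,st[i],rc,'centre@z.056',W.round(4),'yaw',np.arctan2(*(b-a)[1::-1]),'cloud',P.mean(0).round(4),np.percentile(P[:,2],[5,50,95]).round(4))
# stand: yellow mask & gray stone
C=cloud('top',ds['top'])
for u,v in((208,196),(207,208),(225,205),(200,190),(215,215),(207,212),(207,205)):print(u,v,C[v,u].round(4),ims['top'][v,u])
for n in('top','scene'):
  C=cloud(n,ds[n]);
  M=(np.hypot(C[...,0]-.51,C[...,1]-.105)<.08)&(C[...,2]>.045)
  P=C[M];print(n,np.histogram(P[:,2],np.arange(.045,.1,.002)))
  M&=True
E
```

```text
[[ 0.966 -0.001 -0.259]
 [ 0.259  0.001  0.966]
 [-0.    -1.     0.001]]
top [363 156  40  36 426] ((383.1086120605469, 173.2194366455078), (9.350151062011719, 46.95256042480469), 47.72631072998047) centre@z.056 [ 0.6652 -0.3399  0.056 ] yaw -0.8417965729358924 cloud [ 0.6714 -0.3533  0.0182] [0.0022 0.0195 0.0226]
top [307 169  15  32 173] ((313.8902587890625, 184.48780822753906), (5.544295310974121, 31.923009872436523), 17.650123596191406) centre@z.056 [ 0.6349 -0.1534  0.056 ] yaw -0.3219061623067167 cloud [ 0.6345 -0.153   0.0606] [0.0519 0.0551 0.0582]
scene [122 168  48  20 473] ((145.13934326171875, 177.46719360351562), (10.249510765075684, 47.12484359741211), 76.75948333740234) centre@z.056 [ 0.6948 -0.3266  0.056 ] yaw 2.3027105746862273 cloud [ 0.6763 -0.3519  0.0154] [0.0009 0.0182 0.0217]
scene [198 174  27  24 200] ((211.3974151611328, 185.54190063476562), (7.365166187286377, 31.61107635498047), 53.746158599853516) centre@z.056 [ 0.6399 -0.1504  0.056 ] yaw 2.8152303574122 cloud [ 0.6361 -0.1529  0.0503] [0.002  0.0542 0.0574]
208 196 [0.6024 0.1306 0.0758] [255 239  97]
[... 282 characters left out ...]
[ 2, 10, 18, 21,  8, 21, 59, 39, 26, 12,  9,  1,  0,  0,  0,  0,  0,
        0,  0,  0,  0,  0,  0,  0,  0,  0,  0]), array([0.045, 0.047, 0.049, 0.051, 0.053, 0.055, 0.057, 0.059, 0.061,
       0.063, 0.065, 0.067, 0.069, 0.071, 0.073, 0.075, 0.077, 0.079,
       0.081, 0.083, 0.085, 0.087, 0.089, 0.091, 0.093, 0.095, 0.097,
       0.099]))
scene (array([ 0,  0,  1,  0,  2, 18, 51, 36, 14, 13,  5,  1,  0,  0,  0,  0,  0,
        0,  0,  0,  0,  0,  0,  0,  0,  0,  0]), array([0.045, 0.047, 0.049, 0.051, 0.053, 0.055, 0.057, 0.059, 0.061,
       0.063, 0.065, 0.067, 0.069, 0.071, 0.073, 0.075, 0.077, 0.079,
       0.081, 0.083, 0.085, 0.087, 0.089, 0.091, 0.093, 0.095, 0.097,
       0.099]))
```

```bash
python3 - <<'E'
from m import *
for n in('top','scene'):
  im=np.load(f'pics/{n}0.npy');d=np.load(f'pics/{n}0_d.npy');C=cloud(n,d)
  hsv=cv2.cvtColor(im,cv2.COLOR_RGB2HSV)
  near=(np.hypot(C[...,0]-.595,C[...,1]-.128)<.08)
  grey=near&(hsv[...,1]<60)&(hsv[...,2]<170)&(hsv[...,2]>60)
  K,R,t=cal(n)
  P=C[grey];print(n,'grey',grey.sum(),np.percentile(P[:,2],[5,25,50,75,95]).round(4),P[:,:2].mean(0))
  inner=grey&(np.hypot(C[...,0]-.597,C[...,1]-.131)<.035)
  print('inner grey z median',np.median(C[inner][:,2]),inner.sum())
  # head
  ye=near&(hsv[...,0]>18)&(hsv[...,0]<35)&(hsv[...,1]>120)
  k,l,st,ce=cv2.connectedComponentsWithStats(ye.astype(np.uint8))
  for i in range(1,k):
    if st[i,4]<15: continue
    pts=np.argwhere(l==i)[:,::-1].astype(np.float32)
    (c,rad)=cv2.minEnclosingCircle(pts)
    print('yel',st[i],c,rad,'zmed',np.median(C[l==i][:,2]),np.percentile(C[l==i][:,2],95),w(n,*c,.036).round(4),w(n,*c,.075).round(4))
  m=(grey|(near&(hsv[...,1]<60)&(hsv[...,2]>=60))).astype(np.uint8)
  co=max(cv2.findContours(m,cv2.RETR_EXTERNAL,cv2.CHAIN_APPROX_NONE)[0],key=len)
  e=cv2.fitEllipse(co);print('stone',e,w(n,*e[0],.05).round(4),w(n,*e[0],.058).round(4))
  br=near&(hsv[...,1]<50)&(hsv[...,2]>185)
  k,l,st,ce=cv2.connectedComponentsWithStats(br.astype(np.uint8),connectivity=8)
  for i in range(1,k):
    if st[i,4]>4: print('bright',st[i],ce[i],C[l==i].mean(0).round(4))
E
```

```text
top grey 576 [0.0507 0.0571 0.0585 0.0597 0.0617] [0.60061077 0.13260278]
inner grey z median 0.0586875405050763 350
yel [190 180  39  39 328] (209.1406707763672, 199.17755126953125) 19.64260482788086 zmed 0.03415859466949375 0.03781334496743432 [0.5966 0.1336 0.036 ] [0.5939 0.1276 0.075 ]
yel [202 193   8   9  58] (206.0, 197.0) 4.472236156463623 zmed 0.0748899007144242 0.07810567532320395 [0.6027 0.1425 0.036 ] [0.5997 0.1361 0.075 ]
stone ((207.4075469970703, 198.22828674316406), (30.80032730102539, 31.227773666381836), 81.69623565673828) [0.5983 0.1363 0.05  ] [0.5977 0.135  0.058 ]
bright [204 183   8   1   8] [207.5 183. ] [0.6396 0.1358 0.055 ]
bright [200 195  12  16  71] [205.4084507  204.97183099] [0.5792 0.1395 0.0622]
bright [198 211   9   3   9] [202.         212.33333333] [0.5597 0.1502 0.0517]
scene grey 627 [0.0457 0.0568 0.0583 0.0595 0.0614] [0.61000825 0.13740928]
inner grey z median 0.058641377012379155 341
yel [295 208  42  36 486] (315.91217041015625, 223.20269775390625) 21.455455780029297 zmed 0.014470887870584627 0.0375932945187002 [0.6144 0.1419 0.036 ] [0.6354 0.1457 0.075 ]
yel [314 208  10   9  68] (318.5, 212.0) 4.717090606689453 zmed 0.07509709177003467 0.07813240437591762 [0.5806 0.1358 0.036 ] [0.6031 0.1398 0.075 ]
stone ((316.9775085449219, 216.6439971923828), (31.491559982299805, 32.97429656982422), 101.96936798095703) [0.6031 0.1387 0.05  ] [0.6076 0.1395 0.058 ]
bright [315 201  12   9  49] [320.93877551 204.65306122] [0.5724 0.1361 0.0617]
bright [321 213   4   6  13] [322.92307692 215.46153846] [0.6017 0.1525 0.0648]
bright [311 223  22   8  38] [322.81578947 228.34210526] [0.6284 0.1644 0.0507]
```

```bash
python3 - <<'E'
from m import *
for n,(x0,y0,ww,hh) in {'top':(192,182,30,34),'scene':(300,192,34,34)}.items():
  im=np.load(f'pics/{n}0.npy')[y0:y0+hh,x0:x0+ww]
  g=cv2.cvtColor(im,cv2.COLOR_RGB2GRAY)
  print(n,'cols',x0,'rows',y0);print('\n'.join(' '.join('%3d'%v for v in row) for row in g[(10 if n=='top' else 4):(34 if n=='top' else 24),4:28]))
E
```

```text
top cols 192 rows 182
135 133 134 136 135 131 135 135 141 146 146 141 135 133 135 133 133 132 134 133 135 132 133 137
134 133 133 135 136 134 140 160 186 190 188 175 156 136 135 146 129 132 134 134 135 131 133 135
134 132 133 135 141 172 183 213 219 221 216 210 189 148 149 183 111 128 134 133 135 131 133 134
133 135 133 135 164 244 236 229 231 232 232 230 216 178 170 174 114 124 132 133 134 132 132 135
133 135 133 134 167 244 233 232 232 232 232 232 228 183 159 171 130  95 122 133 134 133 134 134
134 135 133 136 181 249 235 231 232 232 232 232 229 193 167 165 146  88  99 129 132 131 134 135
133 134 133 140 197 248 233 232 232 231 231 231 227 192 169 164 148  95 124 133 133 133 134 135
134 135 133 135 181 252 236 230 231 231 231 230 220 182 161 166 144  95 128 132 134 133 134 135
134 135 133 135 179 253 246 231 230 230 228 223 204 176 160 167 123  99 129 133 134 132 135 135
134 135 133 133 155 234 253 240 231 221 211 202 188 175 180 157 107 127 133 135 133 133 133 135
135 136 134 133 138 166 237 254 251 233 222 217 206 200 235 180 131 131 132 135 133 134 133 136
134 136 133 133 135 14
[... 2469 characters left out ...]
 190 171 232 254 227 143 117
121 122 123 120 120 120 120 116 124 141 160 190 218 223 224 225 225 222 222 241 243 185 127 118
122 124 120 120 122 121 114 107 122 150 172 207 224 226 225 225 224 224 227 230 202 142 116 115
122 122 120 122 122 118 105  97 131 158 175 211 225 226 226 224 224 226 226 226 191 128 115 118
122 123 119 121 121 117 101 117 153 165 177 205 221 225 226 226 226 226 232 242 231 149 117 118
122 121 119 120 121 118 109 144 174 171 175 194 213 221 225 225 226 228 236 251 250 175 119 118
123 120 121 120 122 117 109 134 161 160 159 182 201 216 221 225 226 228 238 252 248 171 121 115
122 120 120 119 121 120 113 116 125 122 129 151 182 204 217 221 220 226 242 250 230 149 115 117
```

```bash
python3 - <<'E'
from m import *
# refine head centre & bar from two views
print('top bar',w('top',206.95,209.85,.062),'hole mid',w('top',206.8,206,.062),'side L,R',w('top',203.15,206,.062),w('top',210.45,206,.062))
# scene: outer bar: corners
print('scene bar L corner-ish',w('scene',317.9,198.6,.062),'R',w('scene',324.9,200.2,.062))
print('side bars scene', w('scene',316.2,202,.062),w('scene',324.5,202,.062))
print('head top',w('top',206,197,.0755))
# brass base circle in top: rim z=.036 full contour
im=np.load('pics/top0.npy');hsv=cv2.cvtColor(im,cv2.COLOR_RGB2HSV)
m=((hsv[...,0]>18)&(hsv[...,0]<35)&(hsv[...,1]>120)).astype(np.uint8);mm=np.zeros_like(m);mm[170:230,180:240]=m[170:230,180:240]
k,l,st,ce=cv2.connectedComponentsWithStats(mm)
i=1+np.argmax(st[1:,4]);co=max(cv2.findContours((l==i).astype(np.uint8),cv2.RETR_EXTERNAL,cv2.CHAIN_APPROX_NONE)[0],key=len)
W=np.array([w('top',*c[0],.036)[:2] for c in co])
A=np.c_[2*W,np.ones(len(W))];s=np.linalg.lstsq(A,(W**2).sum(1),rcond=None)[0];print('rim',s[:2],np.sqrt(s[2]+s[:2]@s[:2]))
h=hsv
d=np.load('pics/top0_d.npy');C=cloud('top',d);M=(l==i)&(abs(C[...,2]-.036)<.004);print(M.sum())
E
```

```text
top bar [0.56603841 0.13513792 0.062     ] hole mid [0.57640493 0.1356901  0.062     ] side L,R [0.5764051 0.1455688 0.062    ] [0.57640475 0.12581691 0.062     ]
scene bar L corner-ish [0.55895069 0.12239445 0.062     ] R [0.55567567 0.14050368 0.062     ]
side bars scene [0.57044384 0.12222414 0.062     ] [0.56121113 0.14152711 0.062     ]
head top [0.59970668 0.13599954 0.0755    ]
rim [0.59693289 0.13396065] 0.05311721298636489
204
```

```bash
python3 - <<'E'
from m import *
print('bar ctrs',w('scene',318,202.2,.062),w('scene',325,204.0,.062), w('scene',321.4,202.9,.062))
print('side bars scene', w('scene',316.4,205,.062),w('scene',324.4,205,.062), w('scene',315.7,207,.062),w('scene',323.9,207,.062))
print('head',w('scene',318.5,212,.0755))
E
```

```text
bar ctrs [0.56900276 0.12663279 0.062     ] [0.56627917 0.1448467  0.062     ] [0.56718869 0.13530308 0.062     ]
side bars scene [0.57860414 0.12601232 0.062     ] [0.56974278 0.14453192 0.062     ] [0.58492399 0.12659476 0.062     ] [0.57586617 0.14552025 0.062     ]
head [0.60336163 0.13985255 0.0755    ]
```

```bash
cat > go.py <<'E'
# usage: go.py x y z yaw : prints share offset & dr from the present pose to tool-down pose with tool x at yaw
import sys
from m import *
x,y,z,yaw=map(float,sys.argv[1:5])
s=r.read_state();R=Ro.from_quat(s['tool_rot']);t=Ro.from_matrix(np.c_[[np.cos(yaw),np.sin(yaw),0],[0,0,-1],[-np.sin(yaw),np.cos(yaw),0]])
print('t',round(float(s['time']),2),'pos',s['position'].round(4),'F',s['force'].round(2),'w',round(float(s['grip_width']),4))
print('offset',(R.inv().apply(np.array([x,y,z])-s['position'])/.2).round(4),'dr',((R.inv()*t).as_rotvec()/np.radians(60)).round(4))
E
python3 go.py .635 -.153 .30 -.322
python3 - <<'E'
from m import *
for n,u,v,z in(('nib',266,143,.034),('barrels',256,265,.024),('loupe',148,165,.07),('rest2',312,119,.05)):print(n,w('top',u,v,z).round(3))
im=np.load('pics/top0.npy')[160:212,290:340];cv2.imwrite('pics/c3.png',cv2.resize(im,None,fx=11,fy=11,interpolation=cv2.INTER_CUBIC)[:,:,::-1])
E
```

```text
t 0.1 pos [ 0.1746 -0.6518  0.4038] F [-0.61 -0.32 -0.9 ] w 0.087
offset [2.8687 0.5214 1.8131] dr [-1.300e-03  5.573e-01 -5.000e-04]
nib [ 0.755 -0.024  0.034]
barrels [0.416 0.004 0.024]
loupe [0.687 0.296 0.07 ]
rest2 [ 0.818 -0.152  0.05 ]
```

View pics/c3.png

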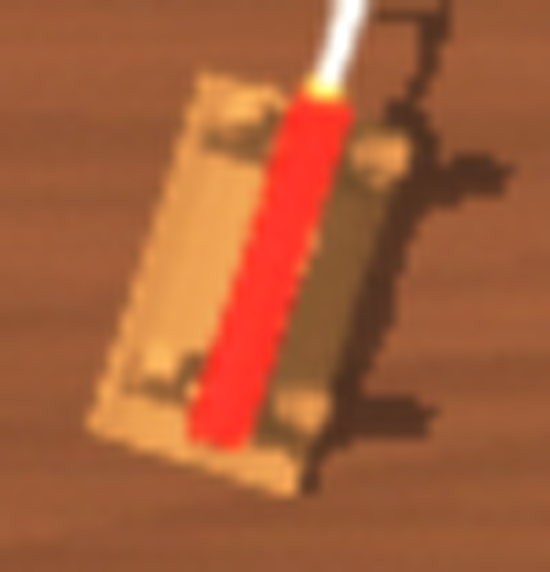

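The scene shows two red picks. The one at top-image px (316,184) is 32 px long and lies in a rest. The one at (383,175) is 47 px long and lies on the bench. The smaller one, in the rest, is the pick that's meant. There are two rests: (313,186) at x≈0.635 and (312,119) at x≈0.82. The nearer one, (313,186), is meant, and the enlarged crop shows it holding the small pick with the hook pointing away from the robot.

```bash
python3 -m inch '[{"offset":[0.25,0.03,0.158],"dr":[0,0.14,0]},{"offset":[0.5,0.06,0.315],"dr":[0,0.28,0]},{"offset":[0.75,0.09,0.474],"dr":[0,0.42,0]},{"offset":[1,0.12,0.632],"dr":[0,0.557,0]},{"offset":[1,0.12,0.632],"dr":[0,0.557,0]}]' 1 55; python3 go.py .635 -.153 .30 -.322
```

```text
time: 0.6
position: [0.336, -0.4764, 0.3795]
tool_rot: [-0.697, 0.115, -0.115, 0.698]
force: [0.2, -0.5, 0.5]
grip_width: 0.0876
t 0.6 pos [ 0.336  -0.4764  0.3795] F [ 0.21 -0.48  0.52] w 0.0876
offset [0.8973 0.3994 2.0109] dr [-0.0013 -0.0046 -0.0012]
```

```bash
python3 -m inch '[{"offset":[0.11,0.05,0.23],"dr":[0,-0.004,0]},{"offset":[0.22,0.1,0.46],"dr":[0,-0.004,0]},{"offset":[0.33,0.15,0.69],"dr":[0,-0.004,0]},{"offset":[0.446,0.2,1],"dr":[0,-0.004,0]},{"offset":[0.446,0.2,1],"dr":[0,-0.004,0]}]' ; python3 go.py .635 -.153 .30 -.322
```

```text
time: 1.1
position: [0.4864, -0.3128, 0.3387]
tool_rot: [-0.697, 0.114, -0.112, 0.699]
force: [-0.4, -0.2, 0.2]
grip_width: 0.0873
t 1.1 pos [ 0.4864 -0.3128  0.3387] F [-0.37 -0.25  0.25] w 0.0873
offset [0.454  0.194  0.9919] dr [-0.0017  0.0014 -0.0023]
```

```bash
python3 -m inch '[{"offset":[0.11,0.05,0.24],"dr":[0,0,0]},{"offset":[0.22,0.1,0.48],"dr":[0,0,0]},{"offset":[0.34,0.15,0.73],"dr":[0,0,0]},{"offset":[0.454,0.194,0.992],"dr":[0,0,0]},{"offset":[0.454,0.194,0.992],"dr":[0,0,0]}]' ; python3 go.py .635 -.153 .30 -.322
```

```text
time: 1.6
position: [0.6369, -0.15, 0.2985]
tool_rot: [-0.697, 0.113, -0.111, 0.699]
force: [0.3, -0.2, 0.7]
grip_width: 0.0873
t 1.6 pos [ 0.6369 -0.15    0.2985] F [ 0.26 -0.17  0.66] w 0.0873
offset [-0.0045 -0.0074 -0.0172] dr [-0.0014  0.0035 -0.0034]
```

```bash
python3 -m inch '[{"offset":[0,0,0],"dr":[0,0,0]},{"offset":[0,0,0],"dr":[0,0,0]}]' ; python3 go.py .635 -.153 .207 -.322
```

```text
time: 1.8
position: [0.6369, -0.1495, 0.2977]
tool_rot: [-0.698, 0.113, -0.11, 0.699]
force: [0.4, 0.7, -0.6]
grip_width: 0.0876
t 1.8 pos [ 0.6369 -0.1495  0.2977] F [ 0.38  0.7  -0.55] w 0.0876
offset [-0.0012  0.4533 -0.0198] dr [-0.0009  0.0045 -0.005 ]
```

```bash
python3 -m inch '[{"offset":[-0.001,0.1,-0.02],"dr":[-0.001,0.0045,-0.005]},{"offset":[-0.001,0.23,-0.02],"dr":[-0.001,0.0045,-0.005]},{"offset":[-0.001,0.35,-0.02],"dr":[-0.001,0.0045,-0.005]},{"offset":[-0.001,0.453,-0.02],"dr":[-0.001,0.0045,-0.005]},{"offset":[-0.001,0.453,-0.02],"dr":[-0.001,0.0045,-0.005]}]' ; python3 go.py .635 -.153 .207 -.322; python3 - <<'E'
from m import *
for n in('top','scene'):
    im,d=r.get_image(n)
    x,y=(270,130) if n=='top' else (165,135)
    cv2.imwrite(f'pics/d_{n}.png',cv2.resize(im[y:y+90,x:x+90],None,fx=6,fy=6,interpolation=cv2.INTER_CUBIC)[:,:,::-1])
E
```

```text
time: 2.3
position: [0.6328, -0.1545, 0.2046]
tool_rot: [0.698, -0.116, 0.112, -0.698]
force: [-0.3, 0.2, 0.1]
grip_width: 0.0878
t 2.3 pos [ 0.6328 -0.1545  0.2046] F [-0.29  0.16  0.09] w 0.0878
offset [ 0.0081 -0.0122  0.0104] dr [ 0.0014 -0.0022 -0.0047]
```

View pics/d_scene.png

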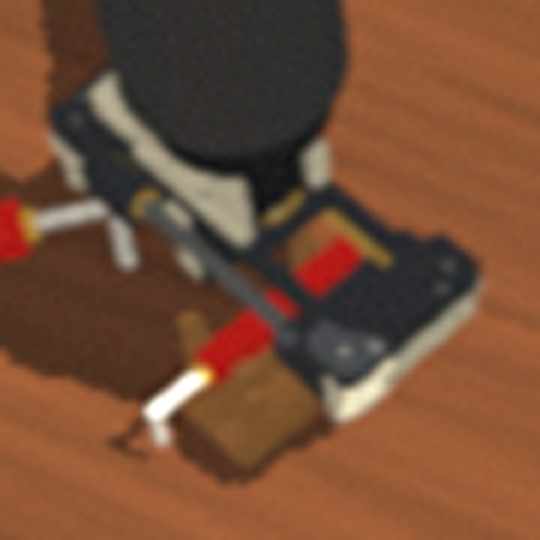

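The gripper straddles the small pick's handle around the middle; the hook is at crop (155,420), unobstructed. I'll settle, then correct and close.

```bash
python3 -m inch '[{"offset":[0.008,-0.012,0.01],"dr":[0.0014,-0.002,-0.005]},{"offset":[0.008,-0.012,0.01],"dr":[0.0014,-0.002,-0.005]}]' ; python3 go.py .635 -.153 .207 -.322;python3 -m inch '[{"offset":[0,0,0],"dr":[0,0,0]}]';python3 go.py .635 -.153 .207 -.322
```

```text
time: 2.6
position: [0.6375, -0.153, 0.2123]
tool_rot: [-0.698, 0.11, -0.116, 0.698]
force: [-0.3, 0.5, -0.5]
grip_width: 0.0873
t 2.6 pos [ 0.6375 -0.153   0.2123] F [-0.29  0.47 -0.53] w 0.0873
offset [-0.012   0.0264 -0.0038] dr [-0.0019  0.0011  0.0082]
time: 2.7
position: [0.6377, -0.1531, 0.2134]
tool_rot: [-0.698, 0.109, -0.117, 0.698]
force: [0.5, 0.1, -0.2]
grip_width: 0.0878
t 2.7 pos [ 0.6377 -0.1531  0.2134] F [ 0.51  0.06 -0.17] w 0.0878
offset [-0.0131  0.0318 -0.0039] dr [-0.0024  0.0011  0.0096]
```

```bash
for i in 1 2 3; do python3 -m inch '[{"offset":[0,0,0],"dr":[0,0,0]},{"offset":[0,0,0],"dr":[0,0,0]}]' | head -2; done;python3 go.py .635 -.153 .207 -.322
```

```text
time: 2.9
position: [0.6378, -0.153, 0.214]
time: 3.1
position: [0.6378, -0.153, 0.214]
time: 3.3
position: [0.6378, -0.1529, 0.2139]
t 3.3 pos [ 0.6378 -0.1529  0.2139] F [-0.06 -0.08  0.51] w 0.0876
offset [-0.0134  0.0344 -0.0047] dr [-0.0026  0.0014  0.0102]
```

```bash
python3 -m inch '[{"offset":[-0.013,0.034,-0.005],"dr":[-0.0026,0.0014,0.01]},{"offset":[-0.013,0.034,-0.005],"dr":[-0.0026,0.0014,0.01]},{"offset":[-0.013,0.034,-0.005],"dr":[-0.0026,0.0014,0.01]},{"offset":[-0.013,0.034,-0.005],"dr":[-0.0026,0.0014,0.01]}]' ; python3 go.py .635 -.153 .207 -.322
```

```text
time: 3.7
position: [0.6351, -0.1531, 0.207]
tool_rot: [0.698, -0.113, 0.113, -0.698]
force: [-0.1, -0.3, 0.0]
grip_width: 0.0877
t 3.7 pos [ 0.6351 -0.1531  0.207 ] F [-0.13 -0.31  0.03] w 0.0877
offset [-0.0008  0.0001  0.0004] dr [0.     0.     0.0002]
```

Settles exactly. Close the gripper.

```bash
python3 -m inch '[{"offset":[0,0,0],"dr":[0,0,0]},{"offset":[0,0,0],"dr":[0,0,0]},{"offset":[0,0,0],"dr":[0,0,0]},{"offset":[0,0,0],"dr":[0,0,0]},{"offset":[0,0,0],"dr":[0,0,0]}]' -1 55;python3 -m inch '[{"offset":[0,0,0],"dr":[0,0,0]},{"offset":[0,0,0],"dr":[0,0,0]},{"offset":[0,0,0],"dr":[0,0,0]},{"offset":[0,0,0],"dr":[0,0,0]}]'; python3 go.py .635 -.153 .207 -.322
```

```text
time: 4.2
position: [0.6351, -0.1531, 0.207]
tool_rot: [0.698, -0.113, 0.113, -0.698]
force: [-0.3, -0.5, 0.4]
grip_width: 0.0532
time: 4.6
position: [0.6351, -0.1531, 0.207]
tool_rot: [0.698, -0.113, 0.113, -0.698]
force: [-0.3, 0.3, 0.8]
grip_width: 0.0211
t 4.6 pos [ 0.6351 -0.1531  0.207 ] F [-0.3   0.31  0.81] w 0.0211
offset [-0.0007  0.      0.0002] dr [0.     0.     0.0002]
```

```bash
python3 -m inch '[{"offset":[0,0,0],"dr":[0,0,0]},{"offset":[0,0,0],"dr":[0,0,0]},{"offset":[0,0,0],"dr":[0,0,0]},{"offset":[0,0,0],"dr":[0,0,0]}]'; python3 go.py .635 -.153 .207 -.322
```

```text
time: 5.0
position: [0.6351, -0.1531, 0.207]
tool_rot: [0.698, -0.113, 0.113, -0.698]
force: [0.4, -0.3, -0.3]
grip_width: 0.0133
t 5.0 pos [ 0.6351 -0.1531  0.207 ] F [ 0.38 -0.3  -0.32] w 0.0133
offset [-0.0007  0.      0.0002] dr [0.     0.     0.0002]
```

```bash
python3 -m inch '[{"offset":[0,-0.05,0],"dr":[0,0,0]},{"offset":[0,-0.12,0],"dr":[0,0,0]},{"offset":[0,-0.22,0],"dr":[0,0,0]},{"offset":[0,-0.34,0],"dr":[0,0,0]},{"offset":[0,-0.45,0],"dr":[0,0,0]}]';python3 -m inch '[{"offset":[0,0,0],"dr":[0,0,0]},{"offset":[0,0,0],"dr":[0,0,0]},{"offset":[0,0,0],"dr":[0,0,0]},{"offset":[0,0,0],"dr":[0,0,0]}]'
python3 - <<'E'
from m import *
s=r.read_state();R=Ro.from_quat(s['tool_rot']);print(s['position'])
for n in('top','scene'):
    im,d=r.get_image(n);np.save(f'pics/{n}1.npy',im);np.save(f'pics/{n}1_d.npy',d)
    tip=s['position']+R.apply([.075,.1593+.026,0]);q=p(n,tip);print(n,'tip pred',tip,q)
    x,y=int(q[0])-50,int(q[1])-50
    print(x,y);cv2.imwrite(f'pics/e_{n}.png',cv2.resize(im[y:y+100,x:x+100],None,fx=6,fy=6,interpolation=cv2.INTER_CUBIC)[:,:,::-1])
E
```

```text
time: 5.5
position: [0.6352, -0.1531, 0.2996]
tool_rot: [-0.698, 0.113, -0.114, 0.698]
force: [0.6, -0.2, -0.9]
grip_width: 0.0135
time: 5.9
position: [0.6348, -0.1531, 0.2986]
tool_rot: [0.698, -0.113, 0.113, -0.698]
force: [0.2, -0.6, -0.9]
grip_width: 0.0133
[ 0.63482299 -0.15309766  0.2985991 ]
top tip pred [ 0.70596357 -0.17686116  0.11330095] [325.75044843 154.46831879]
275 104
scene tip pred [ 0.70596357 -0.17686116  0.11330095] [186.60964872 189.12058289]
136 139
```

View pics/e_scene.png

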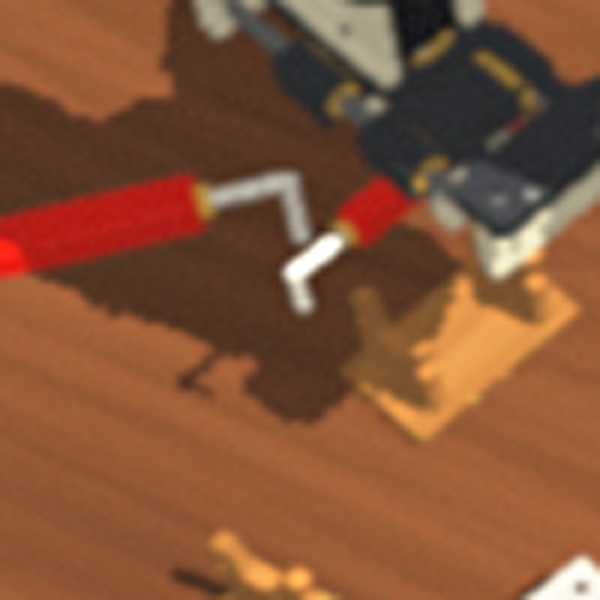

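View pics/e_top.png

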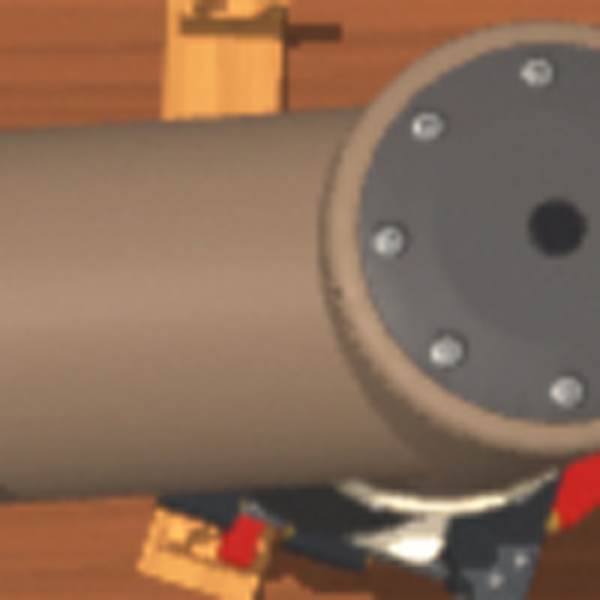

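```bash
python3 go.py .5004 .1307 .2986 .07
```

```text
t 6.0 pos [ 0.635  -0.1531  0.2986] F [ 0.53 -0.24 -1.5 ] w 0.0137
offset [-1.0873e+00 -3.0000e-04  1.1333e+00] dr [ 3.000e-04 -3.742e-01  1.000e-04]
```

```bash
python3 -m inch '[{"offset":[-0.12,0,0.13],"dr":[0,-0.05,0]},{"offset":[-0.27,0,0.28],"dr":[0,-0.11,0]},{"offset":[-0.42,0,0.44],"dr":[0,-0.17,0]},{"offset":[-0.57,0,0.6],"dr":[0,-0.22,0]},{"offset":[-0.7,0,0.73],"dr":[0,-0.26,0]}]'; python3 go.py .5004 .1307 .2986 .07
```

```text
time: 6.5
position: [0.5474, 0.0312, 0.2981]
tool_rot: [0.707, -0.017, 0.016, -0.707]
force: [0.5, 0.4, -0.8]
grip_width: 0.0132
t 6.5 pos [0.5474 0.0312 0.2981] F [ 0.5   0.43 -0.78] w 0.0132
offset [-0.258  -0.0024  0.4857] dr [ 0.0005 -0.1119 -0.0006]
```

```bash
python3 -m inch '[{"offset":[-0.1,0,0.18],"dr":[0,-0.04,0]},{"offset":[-0.18,0,0.34],"dr":[0,-0.08,0]},{"offset":[-0.258,-0.0024,0.486],"dr":[0,-0.112,0]},{"offset":[-0.258,-0.0024,0.486],"dr":[0,-0.112,0]},{"offset":[-0.258,-0.0024,0.486],"dr":[0,-0.112,0]}]'; python3 go.py .5004 .1307 .2986 .07;python3 -m inch '[{"offset":[0,0,0],"dr":[0,0,0]},{"offset":[0,0,0],"dr":[0,0,0]},{"offset":[0,0,0],"dr":[0,0,0]}]';python3 go.py .5004 .1307 .2986 .07
cat > look.py <<'E'
import sys
from m import *
tag=sys.argv[1]
s=r.read_state();R=Ro.from_quat(s['tool_rot']);print(s['position'].round(4))
o=[]
for n in('top','scene'):
    im,d=r.get_image(n);np.save(f'pics/{n}_{tag}.npy',im);np.save(f'pics/{n}_{tag}_d.npy',d)
    tip=s['position']+R.apply([.075,.185,0]);q=p(n,tip);x,y=int(q[0])-25,int(q[1])-25
    print(n,'tip pred',tip.round(4),q.round(1),'crop',x,y)
    o.append(cv2.resize(im[y:y+50,x:x+50],None,fx=8,fy=8,interpolation=cv2.INTER_CUBIC))
cv2.imwrite(f'pics/{tag}.png',np.hstack(o)[:,:,::-1])
E
python3 look.py f
```

```text
time: 7.0
position: [0.5001, 0.1314, 0.2985]
tool_rot: [0.707, 0.025, -0.026, -0.706]
force: [-0.1, 0.2, -1.1]
grip_width: 0.0138
t 7.0 pos [0.5001 0.1314 0.2985] F [-0.1   0.16 -1.07] w 0.0138
offset [ 0.001  -0.0007 -0.0038] dr [ 0.0007  0.0018 -0.0009]
time: 7.3
position: [0.5005, 0.1307, 0.2983]
tool_rot: [0.707, 0.024, -0.025, -0.706]
force: [0.5, 0.4, -1.0]
grip_width: 0.0135
t 7.3 pos [0.5005 0.1307 0.2983] F [ 0.47  0.38 -1.02] w 0.0135
offset [-0.0002 -0.0016  0.0003] dr [ 0.0009  0.0003 -0.0012]
[0.5005 0.1307 0.2983]
top tip pred [0.575  0.1357 0.1132] [203.6 205.5] crop 178 180
scene tip pred [0.575  0.1357 0.1132] [322.9 194.8] crop 297 169
```

View pics/f.png

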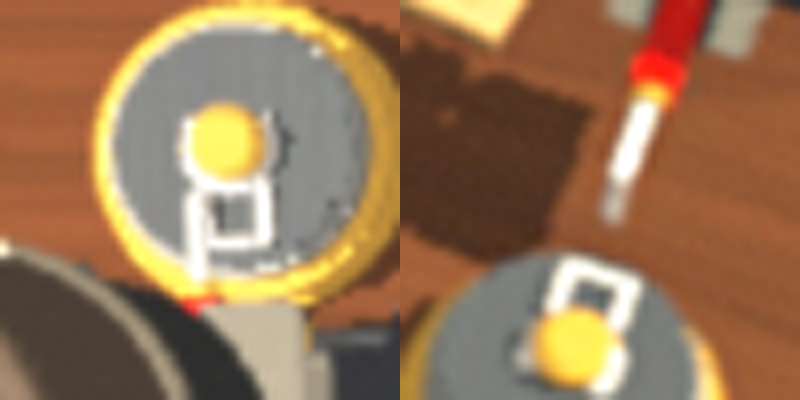

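```bash
python3 - <<'E'
from m import *
im=np.load('pics/top_f.npy');g=cv2.cvtColor(im,cv2.COLOR_RGB2GRAY);g0=cv2.cvtColor(np.load('pics/top0.npy'),cv2.COLOR_RGB2GRAY)
print(g[198:222,196:214]);print((g.astype(int)-g0)[198:222,196:214])
d=np.load('pics/top_f_d.npy');C=cloud('top',d);print((C[198:222,198:208,2]*1000).astype(int))
s=np.load('pics/scene_f.npy');g=cv2.cvtColor(s,cv2.COLOR_RGB2GRAY);print(g[180:202,316:334])
d=np.load('pics/scene_f_d.npy');C=cloud('scene',d);print((C[180:200,319:329,2]*1000).astype(int))
st=r.read_state();R=Ro.from_quat(st['tool_rot'])
for a,b in((.045,.1593),(.075,.1593),(.0775,.1593),(.075,.185)):
    X=st['position']+R.apply([a,b,0]);print(a,b,X.round(4),p('top',X).round(1),p('scene',X).round(1))
E
```

```text
[[141 144 140 149 208 250 237 234 235 234 234 234 231 200 177 174 156  99]
 [141 143 141 143 191 253 239 234 234 234 234 233 225 190 171 174 152 100]
 [142 143 141 142 187 254 248 235 234 233 232 228 211 184 169 178 129 104]
 [141 144 140 141 163 241 254 244 236 227 217 210 196 185 191 166 114 134]
 [141 143 141 141 145 174 243 254 252 239 229 224 215 211 240 190 137 140]
 [141 143 141 140 143 165 228 251 252 254 254 254 253 235 254 231 121 137]
 [142 141 140 141 151 211 251 223 186 167 204 184 179 197 254 238 122 136]
 [141 141 141 140 158 235 255 212 151 110 144 141 143 177 252 250 137 137]
 [142 141 140 141 157 236 255 230 157 100 136 139 143 176 251 251 140 138]
 [144 141 141 141 155 232 255 225 205 112 139 139 143 173 251 252 143 138]
 [163 143 142 141 152 224 255 229 221 125 144 147 152 174 247 254 156 138]
 [211 166 149 142 151 222 255 235 233 195 197 208 212 212 252 254 154 139]
 [237 224 188 157 153 220 255 240 249 254 254 254 253 234 235 209 122 139]
 [237 238 235 207 176 218 255 238 178 178 179 177 177 162 160 148 141 144]
 [235 237 238 238 232 236 255 240 163 152 153 142 
[... 5602 characters left out ...]
 139   0  -1]
 [  1   2   0  -1  -1 138 139  -3  -2   0]
 [ -5  -1   1   2   0 138 139  -2  -4   0]
 [ -3   1  -1  -1 129 132 130   0   0  -1]
 [  0   2   0   0 127 127   2  -2  -1  -1]
 [  0   0  -1   0 122 123   0   0   0   0]
 [  1  -2   0   0 119 118  -2   0  -1   1]
 [ -2  -2   1   3 115  -1  -3   0   1   0]
 [  0   0   0  -1  -1   0   0  -2   0  -2]
 [ -1   0  -1  -2  -4   0  -1   0   0  -2]
 [  1   0  -1  -1  -4  -3  -1   0   0   0]]
0.045 0.1593 [0.5451 0.1338 0.139 ] [202.4 217.1] [328.  179.6]
0.075 0.1593 [0.575  0.136  0.1389] [201.7 205. ] [324.4 189.2]
0.0775 0.1593 [0.5775 0.1361 0.1389] [201.7 204. ] [324.1 190. ]
0.075 0.185 [0.575  0.1359 0.1132] [203.5 205.6] [323.  194.8]
```

```bash
python3 go.py .5004 .1307 .252 .07; python3 -m inch '[{"offset":[0,0.08,0],"dr":[0.0009,0,-0.001]},{"offset":[0,0.15,0],"dr":[0.0009,0,-0.001]},{"offset":[0,0.2,0],"dr":[0.0009,0,-0.001]},{"offset":[0,0.231,0],"dr":[0.0009,0,-0.001]},{"offset":[0,0.231,0],"dr":[0.0009,0,-0.001]}]'
cat > f.py <<'E'
import sys
from m import *
F=[];Z=[]
for i in range(int(sys.argv[1])):
    r.get_image('scene');s=r.read_state();F.append(s['force']);Z.append(s['position'])
F=np.array(F);print('t',s['time'],'F',F.mean(0).round(2),'sd',F.std(0).round(2),'pos',np.mean(Z,0).round(5),'M',s['ft_torque'].round(2))
E
python3 f.py 8; python3 look.py g
```

```text
t 7.4 pos [0.5004 0.1308 0.2983] F [-1.55 -0.24 -1.19] w 0.0136
offset [ 0.0004  0.2316 -0.0004] dr [ 0.0009  0.0006 -0.0012]
time: 7.9
position: [0.5002, 0.1305, 0.2514]
tool_rot: [0.707, 0.024, -0.025, -0.706]
force: [-0.6, -0.1, -0.6]
grip_width: 0.0138
t 8.3 F [ 0.05 -0.05 -0.61] sd [0.24 0.21 0.41] pos [0.5005  0.13087 0.25252] M [-0.02  0.02  0.04]
[0.5004 0.1309 0.2525]
top tip pred [0.5753 0.1362 0.0676] [206.3 206.3] crop 181 181
scene tip pred [0.5753 0.1362 0.0676] [320.9 204.4] crop 295 179
```

View pics/g.png

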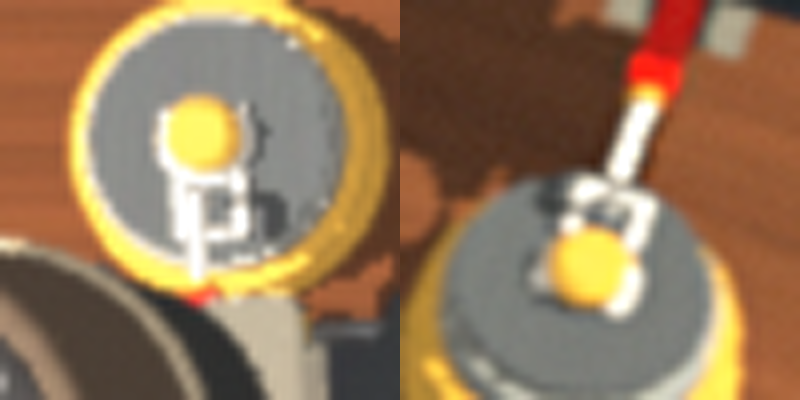

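The hook stands over the loop's opening: in the top crop the shank end is at about (197,190) between the loop's side bars, and the scene crop shows it entering the opening. Now I feel downward.

```bash
python3 -m inch '[{"offset":[0,0.008,0],"dr":[0,0,0]},{"offset":[0,0.016,0],"dr":[0,0,0]},{"offset":[0,0.024,0],"dr":[0,0,0]},{"offset":[0,0.028,0],"dr":[0,0,0]},{"offset":[0,0.028,0],"dr":[0,0,0]}]' | head -2;python3 f.py 6
python3 -m inch '[{"offset":[0,0.005,0],"dr":[0,0,0]},{"offset":[0,0.005,0],"dr":[0,0,0]}]' | head -2;python3 f.py 6
```

```text
time: 8.9
position: [0.5003, 0.1308, 0.2465]
t 9.2 F [-0.24 -0.24 -0.56] sd [0.36 0.33 0.53] pos [0.50036 0.13082 0.24675] M [ 0.02 -0.02 -0.05]
time: 9.4
position: [0.5003, 0.1308, 0.2457]
t 9.7 F [-0.12  0.28 -0.62] sd [0.4  0.39 0.44] pos [0.50036 0.13082 0.2458 ] M [-0.07  0.03 -0.04]
```

Tip ≈ 0.0608, no contact. Continue in 1 mm steps.

```bash
python3 -m inch '[{"offset":[0,0.005,0],"dr":[0,0,0]},{"offset":[0,0.005,0],"dr":[0,0,0]}]' | head -2;python3 f.py 8
```

```text
time: 9.9
position: [0.5003, 0.1308, 0.2447]
t 10.3 F [-0.16 -0.2  -0.63] sd [0.32 0.32 0.44] pos [0.50038 0.13083 0.24482] M [-0.01  0.01 -0.01]
```

```bash
python3 -m inch '[{"offset":[0,0.005,0],"dr":[0,0,0]},{"offset":[0,0.005,0],"dr":[0,0,0]}]' | head -2;python3 f.py 8
```

```text
time: 10.5
position: [0.5004, 0.1309, 0.2438]
t 10.9 F [-0.05 -0.22 -0.52] sd [0.38 0.32 0.36] pos [0.50041 0.13086 0.24387] M [ 0.02 -0.07  0.02]
```

```bash
python3 -m inch '[{"offset":[0,0.004,0],"dr":[0,0,0]},{"offset":[0,0.004,0],"dr":[0,0,0]}]' | head -2;python3 f.py 10
```

```text
time: 11.1
position: [0.5004, 0.1309, 0.2431]
t 11.6 F [-0.05  0.15 -0.11] sd [0.35 0.47 0.39] pos [0.50041 0.13087 0.24309] M [ 0.06 -0.04 -0.03]
```

```bash
python3 -m inch '[{"offset":[0,0.003,0],"dr":[0,0,0]},{"offset":[0,0.003,0],"dr":[0,0,0]}]' | head -2;python3 f.py 10
```

```text
time: 11.8
position: [0.5004, 0.1309, 0.2425]
t 12.3 F [-0.59  0.09  0.69] sd [0.45 0.5  0.38] pos [0.50042 0.13087 0.24251] M [0.03 0.03 0.01]
```

Washer contact found. Force rose by 0.5 N and then 1.3 N over 0.6 mm, so it's soft and starts at tip z≈0.0585, which matches the depth estimate. Squash is now about 1 mm. Draw the ring.

```bash
python3 -m inch '[{"offset":[-0.005,0,0],"dr":[0,0,0]},{"offset":[-0.01,0,0],"dr":[0,0,0]},{"offset":[-0.015,0,0],"dr":[0,0,0]},{"offset":[-0.02,0,0],"dr":[0,0,0]},{"offset":[-0.02,0,0],"dr":[0,0,0]}]';python3 f.py 4
```

```text
time: 12.8
position: [0.4962, 0.1305, 0.2425]
tool_rot: [-0.707, -0.025, 0.025, 0.707]
force: [-0.3, 0.2, 1.3]
grip_width: 0.0134
t 13.0 F [-0.41 -0.01  0.79] sd [0.14 0.2  0.49] pos [0.49627 0.13054 0.24245] M [ 0.08 -0.   -0.03]
```

```bash
python3 -m inch '[{"offset":[-0.004,0,0],"dr":[0,0,0]},{"offset":[-0.008,0,0],"dr":[0,0,0]},{"offset":[-0.01,0,0],"dr":[0,0,0]},{"offset":[-0.01,0,0],"dr":[0,0,0]}]';python3 f.py 3
```

```text
time: 13.4
position: [0.4943, 0.1304, 0.2425]
tool_rot: [-0.707, -0.025, 0.025, 0.707]
force: [0.3, 0.1, 0.4]
grip_width: 0.0137
t 13.55 F [0.49 0.17 1.12] sd [0.74 0.3  0.14] pos [0.4943  0.13041 0.24246] M [ 0.09 -0.36  0.05]
```

```bash
python3 -m inch '[{"offset":[-0.004,0,0],"dr":[0,0,0]},{"offset":[-0.008,0,0],"dr":[0,0,0]},{"offset":[-0.01,0,0],"dr":[0,0,0]},{"offset":[-0.01,0,0],"dr":[0,0,0]}]';python3 f.py 3
```

```text
time: 13.95
position: [0.4932, 0.1306, 0.2428]
tool_rot: [-0.706, -0.026, 0.024, 0.707]
force: [6.4, -1.0, -2.1]
grip_width: 0.0136
t 14.1 F [ 6.61 -0.79 -1.81] sd [0.57 0.29 0.52] pos [0.49324 0.13059 0.24281] M [-0.38 -2.38 -0.12]
```

```bash
echo "R=Ro.from_quat(s['tool_rot']);print('tip',(s['position']+R.apply([.075,.185,0])).round(4),'down',R.as_matrix()[:,1].round(4),'yaw',round(float(np.arctan2(R.as_matrix()[1,0],R.as_matrix()[0,0])),4))">>f.py
python3 -m inch '[{"offset":[-0.005,0,0],"dr":[0,0,0]},{"offset":[-0.01,0,0],"dr":[0,0,0]},{"offset":[-0.015,0,0],"dr":[0,0,0]}]';python3 f.py 2
```

```text
time: 14.4
position: [0.4914, 0.1306, 0.243]
tool_rot: [-0.706, -0.027, 0.023, 0.707]
force: [9.8, -2.0, -4.9]
grip_width: 0.0137
t 14.5 F [ 7.97 -2.1  -4.43] sd [0.03 0.01 0.55] pos [0.49123 0.13059 0.24305] M [-0.73 -2.93 -0.21]
tip [0.567  0.1363 0.0584] down [ 0.005  0.002 -1.   ] yaw 0.0711
```

```bash
python3 go.py .488 .1303 .2425 .07
```

```text
t 14.5 pos [0.4912 0.1306 0.243 ] F [ 8.   -2.12 -3.88] w 0.0136
offset [-0.0163  0.0026 -0.0003] dr [-0.0015  0.001   0.0049]
```

```bash
python3 -m inch '[{"offset":[-0.006,0.002,0],"dr":[-0.001,0.001,0.005]},{"offset":[-0.012,0.003,0],"dr":[-0.0015,0.001,0.005]},{"offset":[-0.018,0.003,0],"dr":[-0.0015,0.001,0.005]}]';python3 f.py 2;python3 go.py .485 .130 .2425 .07
```

```text
time: 14.8
position: [0.4888, 0.1306, 0.2428]
tool_rot: [-0.706, -0.026, 0.024, 0.707]
force: [7.0, -0.7, -1.9]
grip_width: 0.0135
t 14.9 F [ 4.77 -1.2  -0.49] sd [0.44 0.28 0.73] pos [0.48831 0.13043 0.24268] M [-0.41 -1.49 -0.15]
tip [0.5633 0.1357 0.0577] down [ 1.3e-03  4.0e-04 -1.0e+00] yaw 0.07
t 14.9 pos [0.4882 0.1304 0.2426] F [ 4.33 -0.91  0.24] w 0.0133
offset [-0.0162  0.0007 -0.0009] dr [-0.0003 -0.      0.0012]
```

```bash
python3 -m inch '[{"offset":[-0.006,0,0],"dr":[0,0,0.001]},{"offset":[-0.012,0,0],"dr":[0,0,0.001]},{"offset":[-0.016,0,0],"dr":[0,0,0.001]},{"offset":[-0.016,0,0],"dr":[0,0,0.001]}]';python3 f.py 4;python3 look.py k
```

```text
time: 15.3
position: [0.4846, 0.1301, 0.2426]
tool_rot: [-0.707, -0.025, 0.025, 0.707]
force: [0.8, 0.5, -0.2]
grip_width: 0.0136
t 15.5 F [-0.56  0.1   0.88] sd [0.44 0.5  0.29] pos [0.48467 0.13005 0.2425 ] M [0.07 0.25 0.09]
tip [0.5594 0.1353 0.0574] down [-6.e-04 -0.e+00 -1.e+00] yaw 0.0699
[0.4847 0.13   0.2425]
top tip pred [0.5594 0.1353 0.0574] [207.1 212.4] crop 182 187
scene tip pred [0.5594 0.1353 0.0574] [322.3 201.5] crop 297 176
```

View pics/k.png

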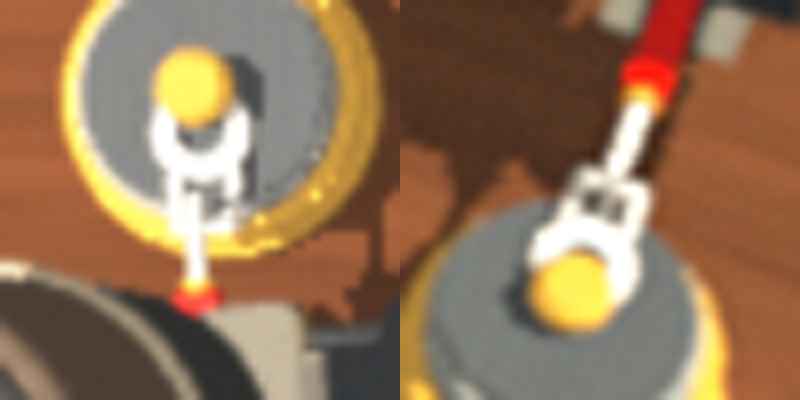

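The ring has snapped out: its C now stands clear of the spindle head, with the outer bar at about row 214 (it was 209.9), and the hook is unloaded. Lift straight up.

```bash
python3 -m inch '[{"offset":[0,-0.02,0],"dr":[0,0,0]},{"offset":[0,-0.05,0],"dr":[0,0,0]},{"offset":[0,-0.12,0],"dr":[0,0,0]},{"offset":[0,-0.2,0],"dr":[0,0,0]},{"offset":[0,-0.28,0],"dr":[0,0,0]}]';python3 f.py 2;python3 - <<'E'
from m import *
im,d=r.get_image('top');g=cv2.cvtColor(im,cv2.COLOR_RGB2GRAY);print(g[203:220,200:214])
im,d=r.get_image('scene');np.save('pics/s_l.npy',im)
E
python3 look.py l
```

```text
time: 16.1
position: [0.4847, 0.13, 0.2994]
tool_rot: [0.707, 0.024, -0.025, -0.707]
force: [1.2, 0.2, -1.7]
grip_width: 0.0136
t 16.2 F [0.4  0.82 0.97] sd [0.5  0.29 1.44] pos [0.4855  0.13041 0.3015 ] M [ 0.03 -0.04 -0.02]
tip [0.5608 0.1361 0.1162] down [ 0.0031  0.0021 -1.    ] yaw 0.0703
[[188 254 255 252 142 135 147 142 139 160 245 255 255 161]
 [177 252 255 253 159 104 136 140 146 187 253 255 254 157]
 [162 241 255 255 241 165 151 158 183 240 255 255 250 140]
 [151 219 254 255 255 252 231 231 250 255 255 254 193 142]
 [143 169 241 255 255 255 255 255 255 255 255 243 131 139]
 [142 150 185 250 255 255 255 255 255 254 252 249 138 138]
 [156 214 215 253 235 193 225 234 215 198 243 254 159 138]
 [203 255 249 198 159 109 148 154 150 163 242 254 162 140]
 [221 255 251 200 208 114 136 140 141 163 240 254 172 140]
 [241 254 251 243 248 146 137 138 141 157 231 254 212 146]
 [238 253 252 246 251 191 144 140 144 172 246 255 235 169]
 [240 253 253 247 253 238 204 199 205 230 249 254 220 173]
 [239 252 253 247 254 254 254 254 254 254 254 254 215 167]
 [236 249 254 228 245 240 238 237 236 237 238 209 170 159]
 [161 234 255 221 224 220 229 225 224 223 220 208 174 178]
 [132 230 255 206 191 204 229 222 221 220 219 218 216 213]
 [131 229 255 204 128 124 139 134 139 139 132 131 132 128]]
[0.4847 0.13   0.2987]
top tip pred [0.5595 0.1354 0.1137] [203.6 211.6] crop 178 186
scene tip pred [0.5595 0.1354 0.1137] [325.1 189.8] crop 300 164
```

View pics/l.png

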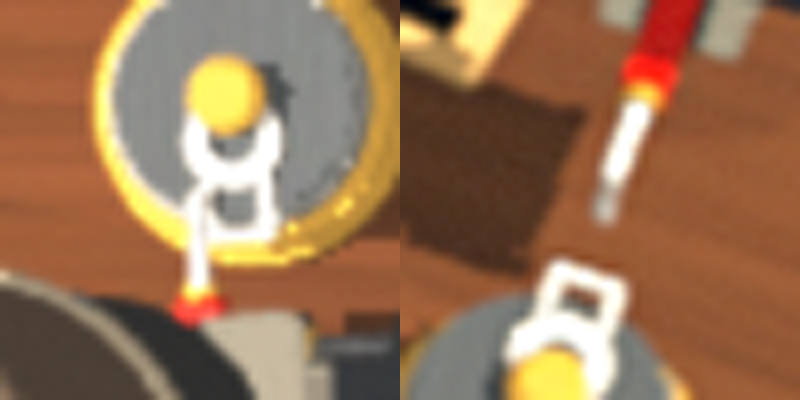

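Outer bar is now at row 215.0, a shift of 5.15 px, so travel is about 13.8 mm and the ring is out. The hook's offset from its predicted pixel is the same as before, so the pick hasn't slipped. Back to the rest.

```bash
python3 go.py .6351 -.1531 .2986 -.322
```

```text
t 16.4 pos [0.4845 0.1299 0.2979] F [ 0.35  0.19 -0.76] w 0.0135
offset [ 0.6529 -0.004  -1.4638] dr [ 0.0005  0.374  -0.0013]
```

```bash
python3 -m inch '[{"offset":[0.06,0,-0.13],"dr":[0,0.03,0]},{"offset":[0.14,0,-0.32],"dr":[0,0.08,0]},{"offset":[0.23,0,-0.52],"dr":[0,0.13,0]},{"offset":[0.32,0,-0.72],"dr":[0,0.18,0]},{"offset":[0.42,0,-0.94],"dr":[0,0.24,0]}]'; python3 go.py .6351 -.1531 .2986 -.322
```

```text
time: 16.9
position: [0.5817, -0.0532, 0.2969]
tool_rot: [0.704, -0.066, 0.064, -0.704]
force: [1.6, 0.9, -0.9]
grip_width: 0.0136
t 16.9 pos [ 0.5817 -0.0532  0.2969] F [ 1.62  0.87 -0.9 ] w 0.0136
offset [ 0.3536 -0.009  -0.4425] dr [ 0.0012  0.1326 -0.0026]
```

```bash
python3 -m inch '[{"offset":[0.14,0,-0.17],"dr":[0,0.05,0]},{"offset":[0.26,-0.005,-0.33],"dr":[0,0.1,0]},{"offset":[0.35,-0.009,-0.44],"dr":[0.001,0.133,-0.0026]},{"offset":[0.3536,-0.009,-0.4425],"dr":[0.001,0.133,-0.0026]},{"offset":[0.3536,-0.009,-0.4425],"dr":[0.001,0.133,-0.0026]}]' | head -2; python3 -m inch '[{"offset":[0,0,0],"dr":[0,0,0]},{"offset":[0,0,0],"dr":[0,0,0]},{"offset":[0,0,0],"dr":[0,0,0]}]';python3 go.py .6351 -.1531 .240 -.322
```

```text
time: 17.4
position: [0.6348, -0.1537, 0.297]
time: 17.7
position: [0.6346, -0.1528, 0.2971]
tool_rot: [0.698, -0.114, 0.113, -0.698]
force: [0.9, 0.0, -0.3]
grip_width: 0.0137
t 17.7 pos [ 0.6346 -0.1528  0.2971] F [ 0.88  0.03 -0.3 ] w 0.0137
offset [ 0.0033  0.2856 -0.0005] dr [ 0.0007 -0.0003 -0.0022]
```

```bash
python3 -m inch '[{"offset":[0.003,0.07,0],"dr":[0.0007,0,-0.002]},{"offset":[0.003,0.15,0],"dr":[0.0007,0,-0.002]},{"offset":[0.003,0.23,0],"dr":[0.0007,0,-0.002]},{"offset":[0.003,0.286,0],"dr":[0.0007,0,-0.002]},{"offset":[0.003,0.286,0],"dr":[0.0007,0,-0.002]}]' | head -2; python3 -m inch '[{"offset":[0,0,0],"dr":[0,0,0]},{"offset":[0,0,0],"dr":[0,0,0]},{"offset":[0,0,0],"dr":[0,0,0]}]';python3 go.py .6351 -.1531 .2085 -.322;python3 f.py 4; python3 look.py n
```

```text
time: 18.2
position: [0.6344, -0.1525, 0.2384]
time: 18.5
position: [0.6347, -0.1525, 0.2392]
tool_rot: [0.698, -0.114, 0.113, -0.698]
force: [-0.1, -0.5, -0.9]
grip_width: 0.0136
t 18.5 pos [ 0.6347 -0.1525  0.2392] F [-0.14 -0.48 -0.89] w 0.0136
offset [ 0.003   0.1536 -0.0024] dr [ 0.0004  0.0003 -0.0015]
t 18.7 F [ 0.1   0.04 -0.74] sd [0.34 0.57 0.28] pos [ 0.63459 -0.15252  0.23899] M [ 0.02  0.02 -0.02]
tip [ 0.7053 -0.1762  0.0537] down [-2.2e-03  2.0e-04 -1.0e+00] yaw -0.3219
[ 0.6345 -0.1525  0.2388]
top tip pred [ 0.7053 -0.1762  0.0537] [321.8 158.9] crop 296 133
scene tip pred [ 0.7053 -0.1762  0.0537] [190.7 201.3] crop 165 176
```

View pics/n.png

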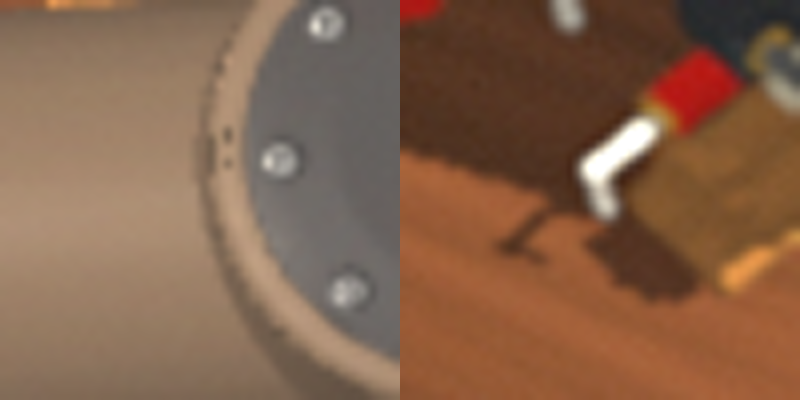

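The pick is over the rest, aligned as it was taken (hook tip at scene px ≈ (190.5,203)). Descend.

```bash
python3 -m inch '[{"offset":[0.003,0.03,-0.0024],"dr":[0,0,-0.0015]},{"offset":[0.003,0.07,-0.0024],"dr":[0,0,-0.0015]},{"offset":[0.003,0.11,-0.0024],"dr":[0,0,-0.0015]},{"offset":[0.003,0.145,-0.0024],"dr":[0,0,-0.0015]},{"offset":[0.003,0.145,-0.0024],"dr":[0,0,-0.0015]}]' | head -4; python3 -m inch '[{"offset":[0,0,0],"dr":[0,0,0]},{"offset":[0,0,0],"dr":[0,0,0]},{"offset":[0,0,0],"dr":[0,0,0]}]'|tail -3;python3 go.py .6351 -.1531 .2072 -.322;python3 f.py 4
```

```text
time: 19.3
position: [0.6343, -0.1532, 0.2079]
tool_rot: [0.698, -0.115, 0.112, -0.698]
force: [-0.1, 0.1, 0.0]
tool_rot: [0.698, -0.114, 0.112, -0.698]
force: [-0.3, 0.4, -0.4]
grip_width: 0.0133
t 19.6 pos [ 0.6344 -0.1532  0.2081] F [-0.33  0.37 -0.35] w 0.0133
offset [0.0033 0.0046 0.0015] dr [ 0.0013 -0.     -0.0029]
t 19.8 F [-0.03  0.21 -0.53] sd [0.55 0.34 0.17] pos [ 0.63437 -0.15316  0.20818] M [-0.08 -0.02 -0.01]
tip [ 0.7049 -0.1769  0.0229] down [-3.2e-03 -3.0e-04 -1.0e+00] yaw -0.3221
```

```bash
python3 -m inch '[{"offset":[0.003,0.003,0.001],"dr":[0.001,0,-0.003]},{"offset":[0.003,0.005,0.001],"dr":[0.001,0,-0.003]},{"offset":[0.003,0.005,0.001],"dr":[0.001,0,-0.003]}]'|head -2;python3 f.py 4
```

```text
time: 20.1
position: [0.6349, -0.1532, 0.2071]
t 20.3 F [-0.23 -0.16 -0.39] sd [0.36 0.3  0.15] pos [ 0.63494 -0.15317  0.2071 ] M [ 0.03  0.01 -0.02]
tip [ 0.7061 -0.177   0.0221] down [-0.e+00 -3.e-04 -1.e+00] yaw -0.3221
```

Back at the grasp pose within 0.2 mm. Release.

```bash
python3 -m inch '[{"offset":[0,0,0],"dr":[0,0,0]},{"offset":[0,0,0],"dr":[0,0,0]},{"offset":[0,0,0],"dr":[0,0,0]},{"offset":[0,0,0],"dr":[0,0,0]},{"offset":[0,0,0],"dr":[0,0,0]}]' 1|tail -1;python3 -m inch '[{"offset":[0,0,0],"dr":[0,0,0]},{"offset":[0,0,0],"dr":[0,0,0]},{"offset":[0,0,0],"dr":[0,0,0]},{"offset":[0,0,0],"dr":[0,0,0]},{"offset":[0,0,0],"dr":[0,0,0]}]'|tail -1
```

```text
grip_width: 0.0481
grip_width: 0.0857
```

```bash
python3 -m inch '[{"offset":[0,-0.1,0],"dr":[0,0,0]},{"offset":[0,-0.3,0],"dr":[0,0,0]},{"offset":[0,-0.5,0],"dr":[0,0,0]},{"offset":[0,-0.7,0],"dr":[0,0,0]},{"offset":[0,-0.8,0],"dr":[0,0,0]}]'|head -2; python3 -m inch '[{"offset":[-0.2,0,-0.1],"dr":[0,0,0]},{"offset":[-0.4,0,-0.3],"dr":[0,0,0]},{"offset":[-0.5,0,-0.5],"dr":[0,0,0]},{"offset":[-0.6,0,-0.7],"dr":[0,0,0]},{"offset":[-0.6,0,-0.9],"dr":[0,0,0]}]';python3 -m inch '[{"offset":[0,0,-0.2],"dr":[0,0,0]},{"offset":[0,0,-0.4],"dr":[0,0,0]},{"offset":[0,0,-0.6],"dr":[0,0,0]},{"offset":[0,0,-0.6],"dr":[0,0,0]}]'; python3 - <<'E'
from m import *
ims={}
for n in('top','scene'):
    im,d=r.get_image(n);ims[n]=im;cv2.imwrite(f'pics/z_{n}.png',im[:,:,::-1])
    m=red(im);k,l,st,ce=cv2.connectedComponentsWithStats(m)
    for i in range(1,k):
        if st[i,4]<40: continue
        pts=np.argwhere(l==i)[:,::-1].astype(np.float32);rc=cv2.minAreaRect(pts)
        vx=cv2.fitLine(pts,cv2.DIST_L2,0,.01,.01).ravel()
        a=w(n,*(vx[2:]-vx[:2]*15),.056);b=w(n,*(vx[2:]+vx[:2]*15),.056)
        print(n,st[i],np.round(rc[0],1),w(n,*rc[0],.056).round(4),'yaw',np.arctan2(*(b-a)[1::-1]).round(3),cloud(n,d)[l==i].mean(0).round(4))
E
```

```text
time: 21.8
position: [0.6355, -0.1533, 0.3716]
time: 22.3
position: [0.4618, -0.2865, 0.3717]
tool_rot: [-0.698, 0.111, -0.115, 0.698]
force: [1.7, 0.2, 0.9]
grip_width: 0.0876
time: 22.7
position: [0.4223, -0.4037, 0.3712]
tool_rot: [0.698, -0.112, 0.116, -0.698]
force: [-0.1, 1.3, -0.7]
grip_width: 0.0876
top [363 156  40  36 427] [383.1 173.2] [ 0.6651 -0.34    0.056 ] yaw -0.84 [ 0.6709 -0.3524  0.0203]
top [307 169  15  32 175] [313.7 184.4] [ 0.6351 -0.1529  0.056 ] yaw -0.331 [ 0.6338 -0.1518  0.0663]
scene [123 168  47  20 466] [145.4 177.4] [ 0.6943 -0.3261  0.056 ] yaw 2.305 [ 0.6809 -0.3451  0.0258]
scene [198 174  28  25 203] [211.5 185.6] [ 0.6397 -0.15    0.056 ] yaw 2.81 [ 0.6383 -0.1504  0.0551]
```

View pics/z_scene.png

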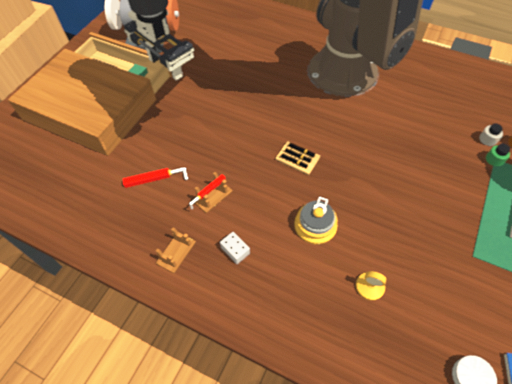

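View pics/z_top.png

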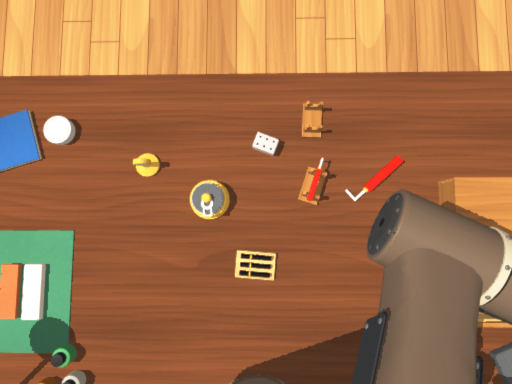

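```bash
python3 -m inch '[{"offset":[0,0,0],"dr":[0,0,0]},{"offset":[0,0,0],"dr":[0,0,0]},{"offset":[0,0,0],"dr":[0,0,0]},{"offset":[0,0,0],"dr":[0,0,0]}]';python3 f.py 5;python3 -c "
from m import *
im=r.get_image('top')[0];g=cv2.cvtColor(im,cv2.COLOR_RGB2GRAY);print(g[206:219,204:212])
r.finish_job()"
```

```text
time: 23.2
position: [0.4237, -0.4004, 0.3713]
tool_rot: [-0.698, 0.111, -0.116, 0.698]
force: [-0.3, -0.2, 0.2]
grip_width: 0.0872
t 23.45 F [-0.06  0.27 -0.24] sd [0.21 0.33 0.49] pos [ 0.42354 -0.40075  0.37128] M [-0.06 -0.   -0.02]
tip [ 0.4956 -0.4248  0.1867] down [ 6.e-03 -3.e-04 -1.e+00] yaw -0.323
[[255 249 225 225 247 255 255 253]
 [255 255 255 255 255 255 254 237]
 [254 254 254 254 254 253 249 245]
 [236 186 218 227 205 189 239 253]
 [228 120 140 146 141 156 237 254]
 [234 120 129 133 134 156 234 254]
 [247 139 129 132 134 150 224 254]
 [249 181 138 132 136 164 241 254]
 [251 231 196 190 195 222 245 254]
 [254 253 254 254 253 254 254 253]
 [243 236 232 234 232 232 234 200]
 [221 215 224 221 219 218 214 200]
 [183 196 225 217 216 214 213 211]]
the job is handed in; nothing more can be done
```

The ring is out of its groove and the pick is back in its rest. I handed the job in at about 23.5 s; it reports no verdict.

- **Hooking the ring:** I took the smaller pick from the rest nearest the robot and felt the washer at a height of about 58.5 mm, pressing it about 1 mm. The hook drew the loop until the ring snapped out.
- **Loads:** The highest pull I read was about 11 N (9.8 N along x), against the 20 N limit. These are samples from the wrist, not a continuous record of the hook force.
- **Ring:** In the last pictures its outer bar has moved about 13.8 mm and stayed there after the hook left.
- **Pick:** It lies within about 1 mm of where it started, hook towards the rest's +x. The red handle's yaw reads -0.331 rad now against -0.322 at the start, a 0.009 rad difference against the 0.12 rad limit.
- **Bystanders:** The loupe, nib block and barrels look unmoved by eye; I did not measure them.
- **Gripper:** It was clear of everything at hand-in, with forces near zero.

One check disagreed slightly: the scene camera put the hook tip about 1.5 px lower than predicted. That offset was the same before and after the pull, so I took it as calibration error rather than slip.

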